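# Shut the toolbox and press its latches home

### The job

The steel toolbox on the sill stands half open. Push its lid down until it is fully shut, then press the round latch fully home, and after that the long bar latch fully home (both are on the front of the box, and either may be on the left). Just push, lift nothing, do not swing the lid wide open, and leave the pot, mug, gear lever and mirror where they are.

Things in the scene. Friction and masses are not known exactly. Their poses are not given: they have to be found in the camera images.
- toolbox: Grey painted steel toolbox, 200 (x) by 360 (y) by 130 mm high without its lid, fixed on the granite sill, whose top is 20 mm above the work surface. Origin: centre of its underside; z up, its front (the latch side) faces -x of its own frame, which is roughly towards the robot.
- lid (a joint): Angle of the toolbox lid in rad: 0 is fully shut, it grows as the lid opens, stop at 0.9; starts at about 0.3 to 0.65. The lid is hinged along the far (+x) top edge of the box, and its near edge rises as it opens. A stiff hinge holds it at any angle; about 2 to 5 N down near its front edge moves it, and it rests on a hard stop when shut.
- lid_hinge (a point): Point on the lid's hinge axis, midway along it, at the far top edge of the box: in the toolbox frame x = +100, y = 0, z = 130 mm. The axis runs along the toolbox's y. The axes of this point are the lid's own (parallel to the toolbox's when shut).
- lid_push (a point): Good place to push: on the lid's outer (upper) face, mid-width, 180 mm from the hinge axis, 24 mm in from the front edge; 9 mm above the hinge axis when shut (lid frame x = -180, z = +9 mm). The lid plate is 204 by 364 by 8 mm. A carrying handle (bar along y, 120 mm long, 20 mm high) crosses it 85 mm from the hinge axis.
- round_latch (a joint): How far the round push latch is pressed, in m: 0 is out, 0.008 is fully home against a hard stop; starts within 1.5 mm of out. Pressed straight down; it takes about 3 N all the way and stays where it is left (no spring).
- round_top (a point): Centre of the top of the round latch: steel upright plunger, 26 mm diameter, on a dark bracket (50 by 66 mm) on the box front. Its top is 14 mm above the bracket when out, 6 mm when home (169 and 161 mm above the work surface; the shut lid's top is at 159). Each latch centre lies 31 mm in front of the front face, 120 mm to one side of the middle; which is left varies.
- bar_latch (a joint): How far the long bar-shaped push latch is pressed, in m: the same values, force and behaviour as the round one.
- bar_top (a point): Centre of the top of the bar latch: a bare steel rectangular plunger, 52 mm long along the front of the box and 18 mm across, on an identical bracket at the other side; same heights and travel.
- cap_pot: Bystander: loose red plastic pot of tyre valve caps, 62 mm diameter, 50 mm high, origin at the centre of its underside, beside the toolbox.
- plug_mug: Bystander: loose white ceramic mug of spark plugs, 80 mm diameter, 90 mm high (plugs reach 112 mm), handle on its +y side; origin at the centre of its underside, beside the toolbox.
- gear_lever: Bystander: loose chrome gear lever lying flat, about 150 mm long, up to 18 mm high; origin on its underside near its middle, along its x.
- mirror: Bystander: loose black plastic motorcycle mirror lying glass up, head 85 (x) by 130 (y) by 18 mm, stem to 130 mm along +x; origin under the centre of the head.

How it is judged:
By the outcome, as a careful person would: the job done as asked, in the order asked, and still so for the second after the job is handed in, with the robot touching nothing.
It also fails if it takes over 42 s, if anything falls off the work surface, if the arm or the gripper's body presses on something with over 40 N, if the wrist force passes 120 N, or if a joint passes its speed limit or range.

### The arm

A 6-joint arm with a two-finger parallel gripper is mounted at the origin on the work surface. World frame = base frame: x ahead of the robot, y to its left, z up, the work surface at z = 0. Lengths are in mm, angles in rad, forces in N, time in s.
With the tool pointing down it reaches from about 300 to 775 mm from the base axis. Payload 14.6 kg.
Tool frame: the origin (TCP) lies between the finger pads; the fingertips stand manip.nose_length ahead of it and the grasp point (between the pads) lies 11 mm behind it (manip.nose_length is the distance from the TCP to the fingertips, in mm); z points along the fingers, y is the line along which they close (so a half turn about z gives the same grasp; the last joint's range is limited). The gripper opens to 94 mm and grips with 3 to 60 N. Pads are 16 mm wide; open, the fingers measure 119 mm over their backs; the gripper's body (75 mm by 177 mm) begins 78 mm behind the grasp point.
Start: joints at [1.109, 0.3, 1.521, -0, 1.321, -0.067], TCP at [211.539, 507.681, 213.446] pointing down, gripper open.
Joint ranges: [-3.03, 3.03], [-0.79, 2.21], [0.23, 2.52], [-1.04, 4.18], [0, 3.07], [-2.55, 2.55]. Speed limits (rad/s): [2.22, 2.22, 2.57, 3.14, 3.14, 3.14].

### API

Orientations are given as [roll, pitch, yaw] about the fixed x, y, z axes, in that order (R = Rz(yaw) Ry(pitch) Rx(roll)).
In Python, from cell import manip, cams, job gives the robot as it stands.
- The arm moves only by the tool jog_arm, never from a script. Its argument "commands" is a list of rows, each an object of numbers: "dx", "dy", "dz": the shift along the tool's x, y, z each as a share of 40 mm, from -1 to 1; "ax", "ay", "az": the turn, a rotation vector about the tool's x, y, z each as a share of 10 degrees, from -1 to 1; "gripper": the closure, from 0 (fully open) to 1 (shut). A call has 1 to 10 rows; each row shifts and turns the commanded pose from where the row before left it, along the tool's axes as they then stand; what a row does not reach is not made up. A row lasts 1/8 s, in which the tool goes at most 62.5 mm and 10.7 degrees, less where a joint would pass 70% of its speed; a pose out of reach is approached as far as the arm can. A call with a number of a shift or a turn outside -1 to 1 is refused whole. A call with a gripper value outside its range is refused whole. The fingers move at their own pace and stop on an object; "squeeze" is the grip in N (left out, the last holds). Time passes only in rows, so rows that do not move let the fingers close. It gives the time, the measured TCP pose, the force, the opening and the grip force at its end, in the units of the state.
- manip.read_state(): the state, without advancing time (a new reading comes with each control period).
- cams.camera(name): name is "scene" or "top" or "wrist"; returns a dict with "image" (420x560x3 uint8, red, green, blue), "fx", "fy", "cx", "cy" (pixels), "world_to_cam" (4x4, takes a point from world to camera coordinates). Camera axes: x right, y down, z forward; pixel columns grow to the right and rows downward; lengths in mm; the calibration is good to about 2 mm. A picture is of the moment at which its call begins. There is no depth.
- job.sign_off(): hands the job in; it is judged then, once.
The state is a dict: "clock": time; "joints": joint angles; "qd": joint speeds; "effort": joint torques, N m; "eef_pos": TCP position; "eef_rot": TCP orientation; "wrist_force": force on the tool from outside, world axes, zero at the start; "moment": the same for the moment, N m; "finger_gap": finger opening in mm; "finger_force": force on a finger pad.
Only numpy, scipy, OpenCV 4.12 (cv2) and the standard library are available. Lean on these libraries where they do the work, as an engineer would, in place of code of your own. Each camera call takes 0.05 s, during which the arm holds its last target. There are 200 camera calls.

## Working session

There is one attempt and no reset: what is moved stays moved. The work goes in short steps, Python scripts to look and compute and a tool call to move; the robot and the scene stay as the last step left them, time stands still between calls to the robot, and variables do not carry over. Pictures are saved under pics/ and viewed, at most 10 in all, crops included, and the job is handed in when it is done.

Besides the shell and the picture viewer there is one more tool, called after "Call:" by a JSON object that holds its "fn" and its "kwargs". jog_arm: Moves the arm, as the interface text tells. Shift numbers are shares of 40 mm and turn numbers shares of 10 degrees, none past 1 either way. Its arguments: {"type":"object","properties":{"commands":{"type":"array"},"squeeze":{"type":"number"}},"required":["commands"]}

```bash
mkdir -p pics; ls
python3 - <<'E'
from cell import manip, cams, job
import cv2, numpy as np
print(manip.read_state(), manip.nose_length)
ims=[]
for n in ["scene","top"]:
    c=cams.camera(n); cv2.imwrite(f"pics/{n}0.png",c["image"][:,:,::-1])
    print(n,c["fx"],c["fy"],c["cx"],c["cy"],np.round(c["world_to_cam"],4).tolist())
E
```

```text
pics
{'clock': 0.0, 'joints': array([ 1.10940382e+00,  3.00442977e-01,  1.52158859e+00, -1.08559172e-05,
        1.32070374e+00, -6.66105037e-02]), 'qd': array([ 0.00130084, -0.00183233, -0.0003988 , -0.00029653, -0.00292205,
        0.00078854]), 'effort': array([-7.10666809e-04, -5.31784666e+01, -3.52735770e+01,  7.07986252e-02,
        2.43898766e-02, -5.03134046e-06]), 'eef_pos': array([211.42933998, 507.45833542, 212.89857818]), 'eef_rot': array([-3.14045184e+00, -6.55642433e-05,  2.74681330e+00]), 'wrist_force': array([ 0.99844126, -0.29664413,  0.45626678]), 'moment': array([-0.02218393, -0.00137804,  0.00537917]), 'finger_force': 0.0, 'finger_gap': 93.97780038635476} 8.0
scene 383.9907407479946 383.9907407479946 271.65867118661953 206.63962869733348 [[-0.3582, 0.9335, 0.013, 165.9503], [0.7293, 0.2885, -0.6203, -385.8426], [-0.5829, -0.2127, -0.7842, 1416.9902], [0.0, 0.0, 0.0, 1.0]]
top 445.7764543114319 445.7764543114319 278.8346290491204 204.7794308149194 [[0.1951, -0.9808, 0.0046, -47.4112], [-0.9608, -0.192, -0.2001, 602.7387], [0.1972, 0.0346, -0.9798, 955.4751], [0.0, 0.0, 0.0, 1.0]]
```

View pics/scene0.png

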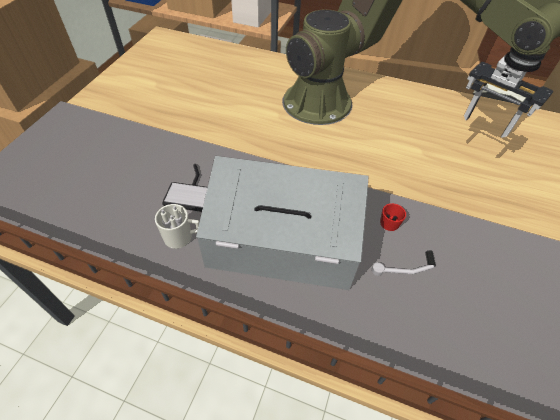

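View pics/top0.png

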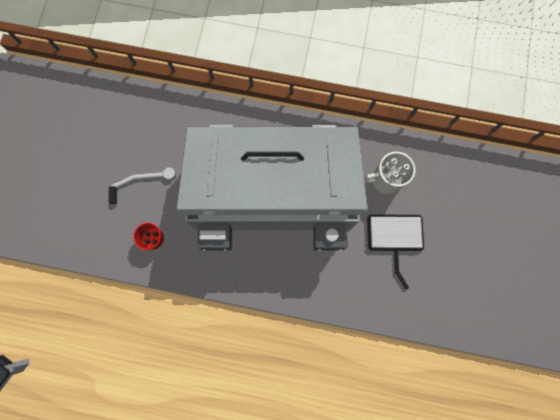

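The top view shows the bar latch at about (213,236), which is the +y side, and the round latch at about (332,236). The lid's near edge runs from about (180,211) to (365,210). Next I'll refine these.

```bash
cat > h.py <<'E'
import numpy as np, cv2
def ray(c,u,v,z):
    M=c["world_to_cam"];R,t=M[:3,:3],M[:3,3]
    o=-R.T@t; d=R.T@np.array([(u-c["cx"])/c["fx"],(v-c["cy"])/c["fy"],1])
    return o+d*(z-o[2])/d[2]
def proj(c,p):
    q=c["world_to_cam"][:3]@np.append(p,1); return np.array([c["fx"]*q[0]/q[2]+c["cx"],c["fy"]*q[1]/q[2]+c["cy"]])
E
python3 - <<'E'
from cell import cams
from h import *
from scipy.optimize import least_squares
c=cams.camera("top");g=cv2.cvtColor(c["image"],cv2.COLOR_RGB2GRAY)
P={}
for n,(x0,x1) in dict(bar=(199,230),rnd=(316,348)).items():
    m=(g[226:248,x0:x1]>120).astype(np.uint8)
    k,_,s,ce=cv2.connectedComponentsWithStats(m)
    for i in range(1,k):
        if s[i,4]>15: print(n,s[i],ce[i]+[x0,226], ray(c,*(ce[i]+[x0,226]),168))
    i=1+np.argmax(s[1:,4]);P[n]=ray(c,*(ce[i]+[x0,226]),168.3)
b,r=P["bar"],P["rnd"];d=(b-r)[:2];print("dist",np.hypot(*d));y=d/np.hypot(*d);x=np.array([y[1],-y[0]])
yaw=np.arctan2(x[1],x[0]);org=(b+r)[:2]/2+131*x;print("yaw",yaw,"org",org)
H=lambda th,lx,ly,lz: np.append(org+x*(100+lx*np.cos(th)+lz*np.sin(th))+y*ly, 150-lx*np.sin(th)+lz*np.cos(th))
for th in np.arange(.3,.66,.05):
    print(round(th,2),[np.round(proj(c,H(th,-204,s,9)),1) .tolist() for s in (182,-182)],H(th,-180,0,9).round())
print("hinge corners",[proj(c,H(.4,0,s,9)).round(1).tolist() for s in (182,-182)])
im=cv2.resize(c["image"][110:260,165:385],None,fx=3.5,fy=3.5,interpolation=cv2.INTER_CUBIC)
cv2.imwrite("pics/crop1.png",im[:,:,::-1])
for u,v in [(148,236),(169,174),(113,195),(397,287),(370,250)]: print(u,v,ray(c,u,v,40).round())
E
```

```text
bar [  0   5  27   9 217] [212.35023041 235.21198157] [491.59913509 186.2068075  168.        ]
rnd [ 10   4  13  12 115] [331.73913043 235.26956522] [538.37413973 -48.81348064 168.        ]
dist 239.54892415962593
yaw 0.19645825999444388 org [643.42791214  94.25649271]
0.3 [[176.6, 211.5], [366.9, 211.7]] [575.  81. 212.]
0.35 [[175.6, 208.7], [367.8, 208.8]] [579.  81. 220.]
0.4 [[174.6, 205.5], [368.8, 205.7]] [582.  82. 228.]
0.45 [[173.6, 202.1], [369.6, 202.3]] [586.  83. 236.]
0.5 [[172.7, 198.4], [370.5, 198.6]] [591.  84. 244.]
0.55 [[171.7, 194.5], [371.4, 194.7]] [596.  85. 252.]
0.6 [[170.8, 190.2], [372.2, 190.4]] [601.  86. 259.]
0.65 [[169.9, 185.8], [373.0, 186.0]] [606.  87. 266.]
hinge corners [[187.1, 126.6], [357.7, 126.8]]
148 236 [474. 352.  40.]
169 174 [627. 341.  40.]
113 195 [552. 456.  40.]
397 287 [ 472. -225.   40.]
370 250 [ 542. -153.   40.]
```

View pics/crop1.png

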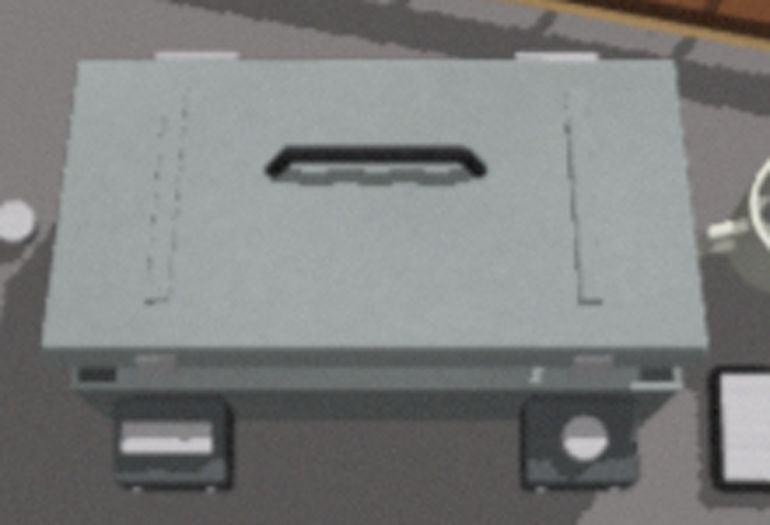

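The lid's near edge sits at about row 209 with corners at columns 177 and 367, so the lid is open roughly 0.34 rad. The round latch is at (538,-49) and the bar latch at (492,186). I'll close the fingers, rise, and cross over to the lid push line.

Call:
{"fn": "jog_arm", "kwargs": {"commands": [{"dz": -0.9,"gripper": 1},{"dz": -0.9,"gripper": 1},{"dx": -0.88,"dy": -0.46,"gripper": 1},{"dx": -0.88,"dy": -0.46,"gripper": 1},{"dx": -0.88,"dy": -0.46,"gripper": 1},{"dx": -0.88,"dy": -0.46,"gripper": 1},{"dx": -0.88,"dy": -0.46,"gripper": 1},{"dx": -0.88,"dy": -0.46,"gripper": 1},{"dx": -0.88,"dy": -0.46,"gripper": 1},{"dx": -0.88,"dy": -0.46,"gripper": 1}], "squeeze": 20}}

```text
schema error: expected keys dx, dy, dz, ax, ay, az, gripper
```

Call:
{"fn": "jog_arm", "kwargs": {"commands": [{"dx": -0.88,"dy": -0.46},{"dx": -0.88,"dy": -0.46},{"dx": -0.88,"dy": -0.46},{"dx": -0.88,"dy": -0.46},{"dx": -0.88,"dy": -0.46},{"dx": -0.88,"dy": -0.46},{"dx": 0},{"dx": 0}]}}

```text
schema error: expected keys dx, dy, dz, ax, ay, az, gripper
```

All keys are required in every row, so I'll fill them in.

Call:
{"fn": "jog_arm", "kwargs": {"commands": [{"dx": 0,"dy": 0,"dz": -0.9,"ax": 0,"ay": 0,"az": 0,"gripper": 1},{"dx": 0,"dy": 0,"dz": -0.9,"ax": 0,"ay": 0,"az": 0,"gripper": 1},{"dx": -0.88,"dy": -0.46,"dz": 0,"ax": 0,"ay": 0,"az": 0,"gripper": 1},{"dx": -0.88,"dy": -0.46,"dz": 0,"ax": 0,"ay": 0,"az": 0,"gripper": 1},{"dx": -0.88,"dy": -0.46,"dz": 0,"ax": 0,"ay": 0,"az": 0,"gripper": 1},{"dx": -0.88,"dy": -0.46,"dz": 0,"ax": 0,"ay": 0,"az": 0,"gripper": 1},{"dx": -0.88,"dy": -0.46,"dz": 0,"ax": 0,"ay": 0,"az": 0,"gripper": 1},{"dx": -0.88,"dy": -0.46,"dz": 0,"ax": 0,"ay": 0,"az": 0,"gripper": 1},{"dx": -0.88,"dy": -0.46,"dz": 0,"ax": 0,"ay": 0,"az": 0,"gripper": 1}], "squeeze": 20}}

```text
clock: 1.27
eef_pos: [390.1, 292.9, 285.3]
eef_rot: [-3.141, -0.0, 2.747]
wrist_force: [-0.7, 0.8, 0.5]
finger_gap: 7.7
finger_force: 0.0
```

Call:
{"fn": "jog_arm", "kwargs": {"commands": [{"dx": -0.87,"dy": -0.46,"dz": 0,"ax": 0,"ay": 0,"az": 0,"gripper": 1},{"dx": -0.87,"dy": -0.46,"dz": 0,"ax": 0,"ay": 0,"az": 0,"gripper": 1},{"dx": -0.87,"dy": -0.46,"dz": 0,"ax": 0,"ay": 0,"az": 0,"gripper": 1},{"dx": -0.87,"dy": -0.46,"dz": 0,"ax": 0,"ay": 0,"az": 0,"gripper": 1},{"dx": -0.87,"dy": -0.46,"dz": 0,"ax": 0,"ay": 0,"az": 0,"gripper": 1},{"dx": -0.87,"dy": -0.46,"dz": 0,"ax": 0,"ay": 0,"az": 0,"gripper": 1},{"dx": -0.87,"dy": -0.46,"dz": 0,"ax": 0,"ay": 0,"az": 0,"gripper": 1},{"dx": 0,"dy": 0,"dz": 0,"ax": 0,"ay": 0,"az": 0,"gripper": 1}]}}

```text
clock: 2.28
eef_pos: [565.6, 79.7, 284.5]
eef_rot: [-3.141, -0.001, 2.744]
wrist_force: [-0.1, -0.5, 0.2]
finger_gap: 0.3
finger_force: 0.0
```

Call:
{"fn": "jog_arm", "kwargs": {"commands": [{"dx": 0,"dy": 0,"dz": 0.5,"ax": 0,"ay": 0,"az": 0,"gripper": 1},{"dx": 0,"dy": 0,"dz": 0.5,"ax": 0,"ay": 0,"az": 0,"gripper": 1},{"dx": 0,"dy": 0,"dz": 0.3,"ax": 0,"ay": 0,"az": 0,"gripper": 1},{"dx": 0,"dy": 0,"dz": 0.25,"ax": 0,"ay": 0,"az": 0,"gripper": 1},{"dx": 0,"dy": 0,"dz": 0.25,"ax": 0,"ay": 0,"az": 0,"gripper": 1},{"dx": 0,"dy": 0,"dz": 0.25,"ax": 0,"ay": 0,"az": 0,"gripper": 1},{"dx": 0,"dy": 0,"dz": 0.25,"ax": 0,"ay": 0,"az": 0,"gripper": 1},{"dx": 0,"dy": 0,"dz": 0.25,"ax": 0,"ay": 0,"az": 0,"gripper": 1}]}}

```text
clock: 3.28
eef_pos: [564.7, 81.4, 182.8]
eef_rot: [-3.142, -0.0, 2.747]
wrist_force: [-0.8, -0.1, 2.3]
finger_gap: 0.1
finger_force: 1.0
```

Call:
{"fn": "jog_arm", "kwargs": {"commands": [{"dx": 0,"dy": 0,"dz": 0.12,"ax": 0,"ay": 0,"az": 0,"gripper": 1},{"dx": 0,"dy": 0,"dz": 0.1,"ax": 0,"ay": 0,"az": 0,"gripper": 1},{"dx": 0,"dy": 0,"dz": 0.08,"ax": 0,"ay": 0,"az": 0,"gripper": 1},{"dx": 0,"dy": 0,"dz": 0.05,"ax": 0,"ay": 0,"az": 0,"gripper": 1},{"dx": 0,"dy": 0,"dz": 0.03,"ax": 0,"ay": 0,"az": 0,"gripper": 1},{"dx": 0,"dy": 0,"dz": 0,"ax": 0,"ay": 0,"az": 0,"gripper": 1}]}}

```text
clock: 4.03
eef_pos: [564.8, 81.5, 168.2]
eef_rot: [3.141, 0.0, 2.747]
wrist_force: [-0.9, -0.4, -0.3]
finger_gap: 0.5
finger_force: 0.0
```

Call:
{"fn": "jog_arm", "kwargs": {"commands": [{"dx": 0,"dy": 0,"dz": 0.03,"ax": 0,"ay": 0,"az": 0,"gripper": 1},{"dx": 0,"dy": 0,"dz": 0.03,"ax": 0,"ay": 0,"az": 0,"gripper": 1},{"dx": 0,"dy": 0,"dz": 0,"ax": 0,"ay": 0,"az": 0,"gripper": 1}]}}

```text
clock: 4.4
eef_pos: [564.9, 81.5, 167.2]
eef_rot: [3.141, 0.001, 2.747]
wrist_force: [-6.0, -0.7, 12.6]
finger_gap: 0.4
finger_force: 6.4
```

Call:
{"fn": "jog_arm", "kwargs": {"commands": [{"dx": 0,"dy": 0,"dz": 0.03,"ax": 0,"ay": 0,"az": 0,"gripper": 1},{"dx": 0,"dy": 0,"dz": 0,"ax": 0,"ay": 0,"az": 0,"gripper": 1}]}}

```text
clock: 4.65
eef_pos: [565.0, 81.4, 167.1]
eef_rot: [3.141, 0.002, 2.747]
wrist_force: [-10.7, -0.6, 22.8]
finger_gap: 0.2
finger_force: 11.3
```

The lid is down on its stop: force rises with no further motion. Next I'll lift and check.

Call:
{"fn": "jog_arm", "kwargs": {"commands": [{"dx": 0,"dy": 0,"dz": -0.5,"ax": 0,"ay": 0,"az": 0,"gripper": 1},{"dx": 0,"dy": 0,"dz": -0.9,"ax": 0,"ay": 0,"az": 0,"gripper": 1},{"dx": 0,"dy": 0,"dz": -0.2,"ax": 0,"ay": 0,"az": 0,"gripper": 1},{"dx": 0,"dy": 0,"dz": 0,"ax": 0,"ay": 0,"az": 0,"gripper": 1}]}}

```text
clock: 5.15
eef_pos: [564.7, 81.4, 228.2]
eef_rot: [3.142, 0.0, 2.747]
wrist_force: [0.8, -0.0, -0.4]
finger_gap: 0.4
finger_force: 0.0
```

Run:
```python
from cell import cams
from h import *
ims=[cams.camera(n) for n in ("top","wrist")]
for c in ims:
    for p in [(491.6,186.2,168),(538.4,-48.8,168)]: print(proj(c,np.array(p)).round(1))
a=cv2.resize(ims[0]["image"][110:260,165:385],(560,382)); b=cv2.resize(ims[1]["image"],(240,180))
o=np.zeros((382,800,3),np.uint8);o[:,:560]=a;o[:180,560:]=b
cv2.imwrite("pics/shut.png",o[:,:,::-1])
```

```text
[212.4 235.2]
[331.7 235.3]
[393.7  64.7]
[ 91.3 271.9]
```

View pics/shut.png

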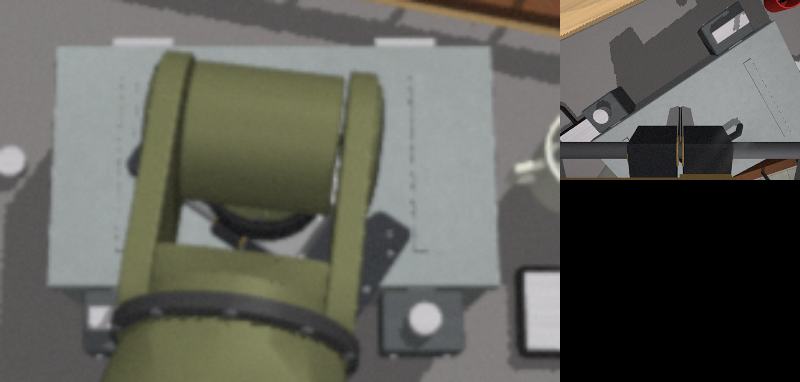

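The lid's front edge is now straight and meets the box. The round latch shows at about (426,319) in the crop, which is (332,235) in the full image and agrees with the earlier fit; the wrist view agrees too. I'll move above the round latch.

Call:
{"fn": "jog_arm", "kwargs": {"commands": [{"dx": -0.16,"dy": -0.82,"dz": 0,"ax": 0,"ay": 0,"az": 0,"gripper": 1},{"dx": -0.16,"dy": -0.82,"dz": 0,"ax": 0,"ay": 0,"az": 0,"gripper": 1},{"dx": -0.16,"dy": -0.82,"dz": 0,"ax": 0,"ay": 0,"az": 0,"gripper": 1},{"dx": -0.16,"dy": -0.82,"dz": 0,"ax": 0,"ay": 0,"az": 0,"gripper": 1},{"dx": 0,"dy": 0,"dz": 0.5,"ax": 0,"ay": 0,"az": 0,"gripper": 1},{"dx": 0,"dy": 0,"dz": 0.3,"ax": 0,"ay": 0,"az": 0,"gripper": 1},{"dx": 0,"dy": 0,"dz": 0,"ax": 0,"ay": 0,"az": 0,"gripper": 1}]}}

```text
clock: 6.12
eef_pos: [537.5, -49.2, 195.4]
eef_rot: [-3.141, -0.002, 2.747]
wrist_force: [0.9, -0.5, 0.1]
finger_gap: 0.3
finger_force: 0.0
```

Run:
```python
from cell import cams
from h import *
c=cams.camera("wrist")
print([proj(c,np.array(p)).round(1).tolist() for p in [(491.6,186.2,168),(538.4,-48.8,168)]])
cv2.imwrite("pics/w2.png",c["image"][:,:,::-1])
```

```text
[[681.0, -0.5], [280.5, 253.4]]
```

View pics/w2.png

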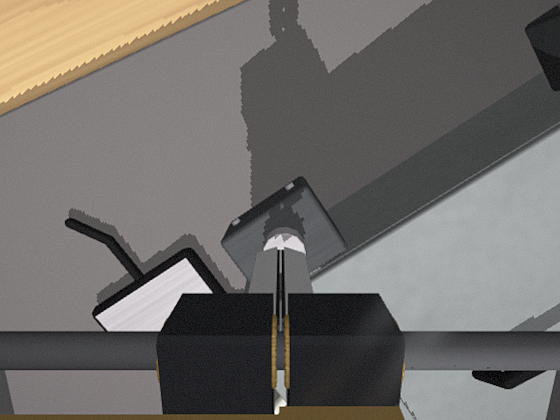

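The fingertips stand over the plunger, whose visible top is at about (284,243). I'll press slowly.

Call:
{"fn": "jog_arm", "kwargs": {"commands": [{"dx": 0,"dy": 0,"dz": 0.3,"ax": 0,"ay": 0,"az": 0,"gripper": 1},{"dx": 0,"dy": 0,"dz": 0.12,"ax": 0,"ay": 0,"az": 0,"gripper": 1},{"dx": 0,"dy": 0,"dz": 0.08,"ax": 0,"ay": 0,"az": 0,"gripper": 1},{"dx": 0,"dy": 0,"dz": 0.05,"ax": 0,"ay": 0,"az": 0,"gripper": 1},{"dx": 0,"dy": 0,"dz": 0.05,"ax": 0,"ay": 0,"az": 0,"gripper": 1},{"dx": 0,"dy": 0,"dz": 0.05,"ax": 0,"ay": 0,"az": 0,"gripper": 1},{"dx": 0,"dy": 0,"dz": 0,"ax": 0,"ay": 0,"az": 0,"gripper": 1}]}}

```text
clock: 7.05
eef_pos: [538.0, -49.6, 170.5]
eef_rot: [-3.142, 0.0, 2.747]
wrist_force: [-0.0, 0.2, -1.3]
finger_gap: 0.1
finger_force: 0.0
```

Call:
{"fn": "jog_arm", "kwargs": {"commands": [{"dx": 0,"dy": 0,"dz": 0.03,"ax": 0,"ay": 0,"az": 0,"gripper": 1},{"dx": 0,"dy": 0,"dz": 0.03,"ax": 0,"ay": 0,"az": 0,"gripper": 1},{"dx": 0,"dy": 0,"dz": 0,"ax": 0,"ay": 0,"az": 0,"gripper": 1}]}}

```text
clock: 7.42
eef_pos: [538.1, -49.6, 169.2]
eef_rot: [3.141, 0.001, 2.747]
wrist_force: [-3.8, 0.5, 10.7]
finger_gap: 0.6
finger_force: 5.3
```

Call:
{"fn": "jog_arm", "kwargs": {"commands": [{"dx": 0,"dy": 0,"dz": 0.03,"ax": 0,"ay": 0,"az": 0,"gripper": 1},{"dx": 0,"dy": 0,"dz": 0.02,"ax": 0,"ay": 0,"az": 0,"gripper": 1},{"dx": 0,"dy": 0,"dz": 0,"ax": 0,"ay": 0,"az": 0,"gripper": 1}]}}

```text
clock: 7.8
eef_pos: [538.3, -49.7, 168.9]
eef_rot: [3.141, 0.002, 2.747]
wrist_force: [-12.8, 1.6, 28.1]
finger_gap: 0.3
finger_force: 13.8
```

The round latch is home: 28 N at tip height 161. Now the bar latch.

Call:
{"fn": "jog_arm", "kwargs": {"commands": [{"dx": 0,"dy": 0,"dz": -0.5,"ax": 0,"ay": 0,"az": 0,"gripper": 1},{"dx": 0,"dy": 0,"dz": -0.8,"ax": 0,"ay": 0,"az": 0,"gripper": 1},{"dx": 0.56,"dy": 0.83,"dz": 0,"ax": 0,"ay": 0,"az": 0,"gripper": 1},{"dx": 0.56,"dy": 0.83,"dz": 0,"ax": 0,"ay": 0,"az": 0,"gripper": 1},{"dx": 0.56,"dy": 0.83,"dz": 0,"ax": 0,"ay": 0,"az": 0,"gripper": 1},{"dx": 0.56,"dy": 0.83,"dz": 0,"ax": 0,"ay": 0,"az": 0,"gripper": 1},{"dx": 0.56,"dy": 0.83,"dz": 0,"ax": 0,"ay": 0,"az": 0,"gripper": 1},{"dx": 0.54,"dy": 0.83,"dz": 0,"ax": 0,"ay": 0,"az": 0,"gripper": 1},{"dx": 0,"dy": 0,"dz": 0.5,"ax": 0,"ay": 0,"az": 0,"gripper": 1},{"dx": 0,"dy": 0,"dz": 0,"ax": 0,"ay": 0,"az": 0,"gripper": 1}]}}

```text
clock: 9.05
eef_pos: [490.6, 185.8, 197.1]
eef_rot: [-3.14, -0.002, 2.747]
wrist_force: [0.4, -0.3, 0.5]
finger_gap: 0.3
finger_force: 0.0
```

Run:
```python
from cell import cams
from h import *
c=cams.camera("wrist")
print([proj(c,np.array(p)).round(1).tolist() for p in [(491.6,186.2,168),(538.4,-48.8,161)]])
cv2.imwrite("pics/w3.png",c["image"][:,:,::-1])
```

```text
[[280.7, 252.4], [-2.5, 428.4]]
```

View pics/w3.png

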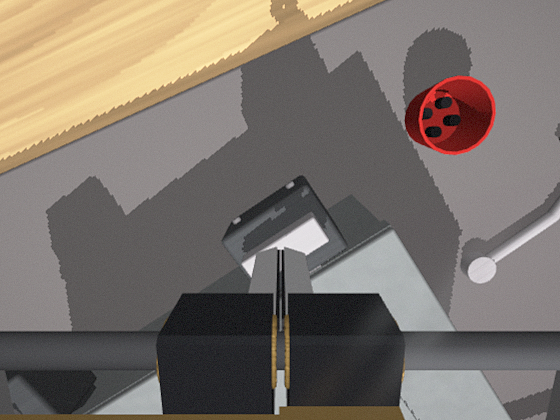

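The bar plunger runs from about (250,262) to (322,228), with the fingertips at its middle (281,250). I'll press.

Call:
{"fn": "jog_arm", "kwargs": {"commands": [{"dx": 0,"dy": 0,"dz": 0.34,"ax": 0,"ay": 0,"az": 0,"gripper": 1},{"dx": 0,"dy": 0,"dz": 0.12,"ax": 0,"ay": 0,"az": 0,"gripper": 1},{"dx": 0,"dy": 0,"dz": 0.08,"ax": 0,"ay": 0,"az": 0,"gripper": 1},{"dx": 0,"dy": 0,"dz": 0.05,"ax": 0,"ay": 0,"az": 0,"gripper": 1},{"dx": 0,"dy": 0,"dz": 0.05,"ax": 0,"ay": 0,"az": 0,"gripper": 1},{"dx": 0,"dy": 0,"dz": 0.05,"ax": 0,"ay": 0,"az": 0,"gripper": 1},{"dx": 0,"dy": 0,"dz": 0.03,"ax": 0,"ay": 0,"az": 0,"gripper": 1},{"dx": 0,"dy": 0,"dz": 0,"ax": 0,"ay": 0,"az": 0,"gripper": 1}]}}

```text
clock: 10.1
eef_pos: [491.3, 185.8, 169.3]
eef_rot: [3.141, -0.0, 2.747]
wrist_force: [-0.6, -0.8, 0.6]
finger_gap: 0.8
finger_force: 0.3
```

Call:
{"fn": "jog_arm", "kwargs": {"commands": [{"dx": 0,"dy": 0,"dz": 0.03,"ax": 0,"ay": 0,"az": 0,"gripper": 1},{"dx": 0,"dy": 0,"dz": 0.03,"ax": 0,"ay": 0,"az": 0,"gripper": 1},{"dx": 0,"dy": 0,"dz": 0.03,"ax": 0,"ay": 0,"az": 0,"gripper": 1},{"dx": 0,"dy": 0,"dz": 0,"ax": 0,"ay": 0,"az": 0,"gripper": 1}]}}

```text
clock: 10.6
eef_pos: [491.5, 185.9, 168.9]
eef_rot: [3.14, 0.002, 2.747]
wrist_force: [-13.3, -4.9, 31.2]
finger_gap: 0.5
finger_force: 16.2
```

The bar latch is home at the same height (31 N). I'll retreat and verify.

Call:
{"fn": "jog_arm", "kwargs": {"commands": [{"dx": 0,"dy": 0,"dz": -0.5,"ax": 0,"ay": 0,"az": 0,"gripper": 1},{"dx": 0,"dy": 0,"dz": -0.9,"ax": 0,"ay": 0,"az": 0,"gripper": 1},{"dx": 0,"dy": 0,"dz": -0.9,"ax": 0,"ay": 0,"az": 0,"gripper": 1},{"dx": 0.8,"dy": 0.8,"dz": 0,"ax": 0,"ay": 0,"az": 0,"gripper": 1},{"dx": 0.8,"dy": 0.8,"dz": 0,"ax": 0,"ay": 0,"az": 0,"gripper": 1},{"dx": 0.8,"dy": 0.8,"dz": 0,"ax": 0,"ay": 0,"az": 0,"gripper": 1},{"dx": 0.8,"dy": 0.8,"dz": 0,"ax": 0,"ay": 0,"az": 0,"gripper": 1},{"dx": 0.8,"dy": 0.8,"dz": 0,"ax": 0,"ay": 0,"az": 0,"gripper": 1},{"dx": 0.8,"dy": 0.8,"dz": 0,"ax": 0,"ay": 0,"az": 0,"gripper": 1},{"dx": 0,"dy": 0,"dz": 0,"ax": 0,"ay": 0,"az": 0,"gripper": 1}]}}

```text
clock: 11.85
eef_pos: [386.3, 439.0, 257.1]
eef_rot: [-3.141, -0.001, 2.75]
wrist_force: [-0.3, -0.7, 0.6]
finger_gap: 0.3
finger_force: 0.0
```

Run:
```python
from cell import cams
from h import *
c=cams.camera("top")
org=np.array([643.43,94.26]);w=.19646;x=np.array([np.cos(w),np.sin(w)]);y=np.array([-x[1],x[0]])
print("shut front corners",[proj(c,np.append(org-104*x+s*y,159)).round(1).tolist() for s in(182,-182)])
a=cv2.resize(c["image"][100:300,90:440],(800,457)); cv2.imwrite("pics/end.png",a[:,:,::-1])
```

```text
shut front corners [[182.8, 222.6], [361.3, 222.7]]
```

View pics/end.png

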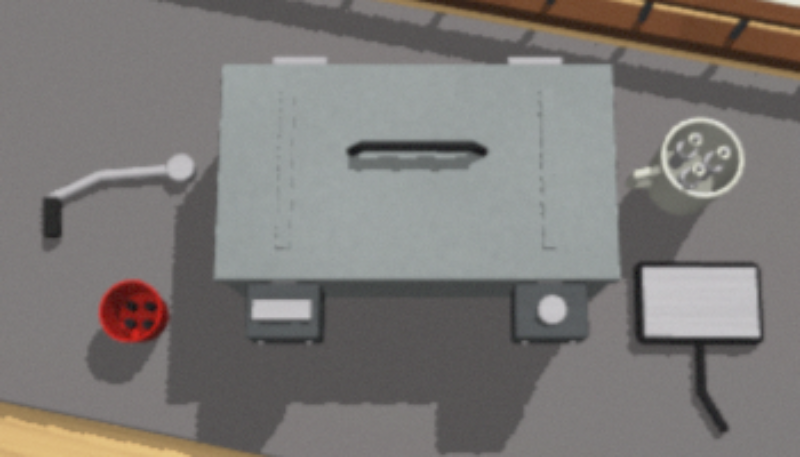

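The lid's front edge is at row 222, where a shut lid is predicted to be (222.6). Both latches are down and the bystanders are where they were.

```bash
python3 -c "
from cell import job
print(job.sign_off())"
```

```text
the job is handed in; nothing more can be done
None
```

I shut the lid, pressed the round latch home and then the bar latch, each onto its hard stop, left the pot, mug, gear lever and mirror where they were, and handed the job in at about 12 s.

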